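# Close the sliding stop of the desk tray on the paint tin

## Task

The black paint tin lies loose in the long wooden desk tray. Hold the thumb button in the side of the sliding stop's upright grip fully in, slide the stop along the tray until the tin sits snug between the stop and the tray's end wall, then let go so that the stop locks there.

Things in the scene. Friction and masses are not known exactly. Their poses are not given: they have to be found in the camera images.
- stop (a joint): travel (m) of the sliding stop along the fixed wooden tray, growing toward the end wall beyond the tin. Starts at 0 to 0.035; at 0.087 the tin is snug. While the button is out, a pawl in a rack of pins 8 mm apart locks it (over 30 N); with it in over 0.006 the stop slides with 1 to 3 N. The last pin is passed at 0.0735: let go beyond it, the pawl drops behind that pin and locks
- stop_grip (a point): grasp point in the grey grip post of the stop, 80 mm over the desk, moving with the stop. y: along the tray, the way to slide; x: across, from button to plain side; z up. Post 30 mm along y, top 30 higher; plain face at x +15, button face at x -23 (out) or -15 (in): fingers closing along x squeeze 38 to 30 mm. Plate front at y +35, 51 high; block 26 high; tray walls 42 high at x +-(39 to 45)
- thumb_button (a joint): how far (m) the black ribbed thumb button (24 wide, 36 mm high) on the -x side of the grip post is held in: 0 out, locked; 0.008 fully in; the stop is free above 0.006. A spring of 5 N at first, 9 N fully in, drives it out. Its middle is 3 mm higher than stop_grip
- paint_tin: closed flat black paint tin, 69 x 188 x 23 mm, loose, about 0.24 kg, lying lengthwise in the tray between stop and end wall, with 4 to 22 mm to the end wall and at least 25 to the stop's plate. Origin: middle of its underside, 6 mm over the desk; y along its length. When snug its origin is 129 mm ahead (+y) of stop_grip

How it is judged:
By the outcome, as a careful person would: the job done as asked, in the order asked, and still so for the second after the job is handed in, with the robot touching nothing.
It also fails if it takes over 29 s, if anything falls off the work surface, if the arm or the gripper's body presses on something with over 40 N, if the wrist force passes 120 N, or if a joint passes its speed limit or range.

## Robot

A 7-joint arm with a two-finger parallel gripper is mounted at the origin on a cart in front of the work surface, level with it; the furniture and walls round the work are solid. World frame = base frame: x ahead of the robot, y to its left, z up, the work surface at z = 0. Lengths are in mm, angles in degrees, forces in N, time in s.
With the tool pointing down it reaches from about 425 to 875 mm from the base axis. Payload 8.4 kg.
Tool frame: the origin (TCP) lies on the mounting face of the last link; the fingertips stand 182 mm ahead of it and the grasp point (between the pads) lies 164 mm ahead of it; z points along the fingers, y is the line along which they close (so a half turn about z gives the same grasp; the last joint's range is limited). The gripper opens to 87 mm and grips with 3 to 60 N. Pads are 19 mm wide; open, the fingers measure 117 mm over their backs; the gripper's body (75 mm by 190 mm) begins 51 mm behind the grasp point.
Start: joints at [-76.1, 19.091, 2.286, 83.961, -0.768, 76.965, -3.352], TCP at [217.873, 612.376, 404.746] pointing down, gripper open.
Joint ranges: [-147.57, 147.57], [-21.85, 119.76], [-74.77, 79.35], [14.55, 137.4], [-85.83, 265.84], [4.83, 119.75], [-152.11, 152.11]. Speed limits (degrees/s): [127.2, 127.2, 159.86, 159.86, 180, 180, 180].

## Interface

Orientations are given as [roll, pitch, yaw] about the fixed x, y, z axes, in that order (R = Rz(yaw) Ry(pitch) Rx(roll)).
In Python, from station import env gives the robot as it stands. The module is installed in compiled form; this text tells all that it offers.
- The arm moves only by the tool drive_tool, never from a script. Its argument "motion" is a list of rows, each a list of 7 numbers: the shift along the tool's x, y, z in cm, then the turn, a rotation vector about the tool's x, y, z in rad, then the opening, from 0 (shut) to 1 (fully open). In form: [[tx, ty, tz, ax, ay, az, hand], ...]. A call has 1 to 12 rows; each row shifts and turns the commanded pose from where the row before left it, along the tool's axes as they then stand; what a row does not reach is not made up. A row lasts 1/10 s, in which the tool goes at most 50 mm and 8.59 degrees, less where a joint would pass 70% of its speed; a pose out of reach is approached as far as the arm can. A call is refused whole if a number of a shift passes 5 or a number of a turn 0.15, either way. A call with a gripper value outside its range is refused whole. The fingers move at their own pace and stop on an object; "newtons" is the grip in N (left out, the last holds). Time passes only in rows, so rows that do not move let the fingers close. It gives the time, the measured TCP pose, the force, the opening and the grip force at its end, in the units of the state.
- env.get_state(): the state, without advancing time (a new reading comes with each control period).
- env.read_camera(name): name is "side" or "top"; returns a dict with "pixels" (480x640x3 uint8, red, green, blue), "camera_matrix" (3x3 intrinsics, pixels), "world_from_camera" (4x4, takes a point from camera to world coordinates). Camera axes: x right, y down, z forward; pixel columns grow to the right and rows downward; lengths in mm; the calibration is good to about 2 mm. A picture is of the moment at which its call begins. There is no depth.
- env.finish_job(): hands the job in; it is judged then, once.
The state is a dict: "time_s": time; "qpos": joint angles; "dq": joint speeds; "joint_torque": joint torques, N m; "eef_pos": TCP position; "tcp_rot": TCP orientation; "force": force on the tool from outside, world axes, zero at the start; "torque": the same for the moment, N m; "grip_width": finger opening in mm; "finger_force": force on a finger pad.
Only numpy, scipy, OpenCV 4.12 (cv2) and the standard library are available. Lean on these libraries where they do the work, as an engineer would, in place of code of your own. Each camera call takes 0.05 s, during which the arm holds its last target. There are 200 camera calls.

## Working session

There is one attempt and no reset: what is moved stays moved. The work goes in short steps, Python scripts to look and compute and a tool call to move; the robot and the scene stay as the last step left them, time stands still between calls to the robot, and variables do not carry over. Pictures are saved under pics/ and viewed, at most 10 in all, crops included, and the job is handed in when it is done.

Besides the shell and the picture viewer there is one more tool, called after "Call:" as a command line: name --pt "numbers of a row" for each row, then --argument value for the rest. drive_tool: Moves the arm, as the interface text tells. Its arguments: {"type":"object","properties":{"motion":{"type":"array","items":{"type":"array","items":{"type":"number"}}},"newtons":{"type":"number"}},"required":["motion"]}

```bash
mkdir -p pics; cat > h.py <<'E'
import numpy as np, cv2
from station import env
def cam(n):
    c=env.read_camera(n); return c["pixels"],np.array(c["camera_matrix"]),np.array(c["world_from_camera"])
def ray(K,T,u,v):
    d=T[:3,:3]@np.linalg.solve(K,[u,v,1.]); return T[:3,3],d
def onz(K,T,u,v,z):
    o,d=ray(K,T,u,v); return o+d*(z-o[2])/d[2]
def proj(K,T,p):
    q=K@(T[:3,:3].T@(np.array(p,float)-T[:3,3])); return q[:2]/q[2]
def tri(a,b):
    # a,b=(o,d): midpoint of closest points
    A=np.c_[a[1],-b[1]]; s=np.linalg.lstsq(A,b[0]-a[0],rcond=None)[0]
    p,q=a[0]+s[0]*a[1],b[0]+s[1]*b[1]; return (p+q)/2,np.linalg.norm(p-q)
E
python3 - <<'E'
from h import *
for n in("side","top"):
    p,K,T=cam(n); cv2.imwrite(f"pics/{n}0.png",p[:,:,::-1]); print(n,K.round(1).tolist(),T.round(3).tolist())
s=env.get_state(); print(s)
E
```

```text
side [[501.8, 0.0, 319.4], [0.0, 501.8, 233.3], [0.0, 0.0, 1.0]] [[-0.936, -0.205, 0.286, 286.022], [-0.352, 0.517, -0.78, 645.957], [0.012, -0.831, -0.556, 562.527], [0.0, 0.0, 0.0, 1.0]]
top [[616.0, 0.0, 314.4], [0.0, 616.0, 245.9], [0.0, 0.0, 1.0]] [[0.007, -0.986, 0.168, 343.487], [-1.0, -0.006, 0.003, -10.38], [-0.002, -0.168, -0.986, 997.704], [0.0, 0.0, 0.0, 1.0]]
{'time_s': 0.1, 'qpos': array([-76.10125504,  19.12811439,   2.284029  ,  84.0040359 ,
        -0.76713469,  76.96490706,  -3.35422204]), 'dq': array([-0.10141691, -0.03994286,  0.02250976,  0.01633414, -0.03364491,
       -0.04390079, -0.01030578]), 'joint_torque': array([ 4.50417851e-03, -6.57814837e+01,  1.33976653e+00, -4.04702353e+01,
       -5.99441724e-02,  4.11527348e-02,  7.36438187e-05]), 'eef_pos': array([217.81104328, 612.26535078, 403.96003945]), 'tcp_rot': array([-1.79918381e+02,  5.92451405e-03,  1.60414887e+02]), 'force': array([-0.11460629,  0.11360261,  0.95283628]), 'torque': array([-0.06211931,  0.05087084,  0.00716527]), 'finger_force': 0.0, 'grip_width': 87.30032375043263}
```

View pics/side0.png

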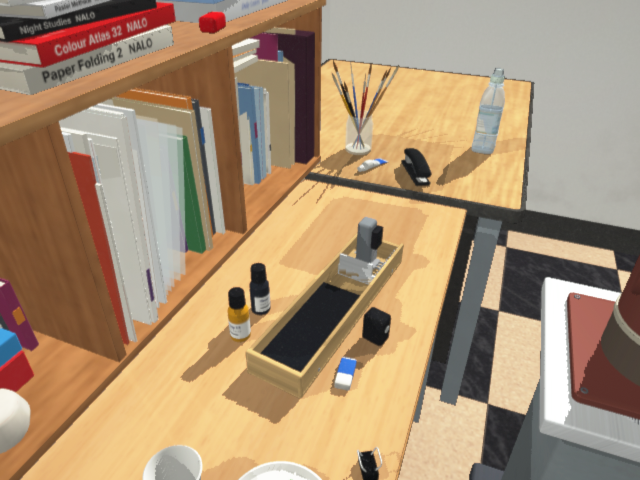

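View pics/top0.png

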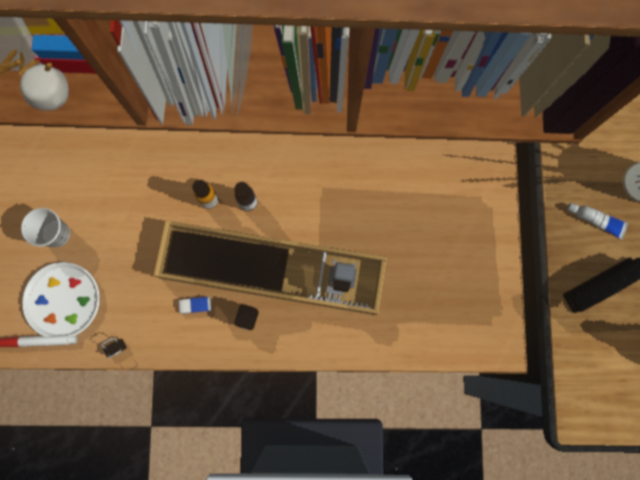

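The side view shows the tray with its tin end at lower left (~275,365). The grey post is at (367,240), with the black button on its right, the robot side (378,237). In the top view the tray runs from (160,250) to (382,285), the post is at (343,277) and the tin fills (165–288). The slide direction is to the image left, which is +y.

```bash
python3 - <<'E'
from h import *
a=cv2.imread("pics/side0.png")[205:295,320:420]; b=cv2.imread("pics/top0.png")[215:320,140:400]
a=cv2.resize(a,None,fx=5,fy=5,interpolation=cv2.INTER_CUBIC)[:450]; 
b=cv2.resize(b,None,fx=3,fy=3,interpolation=cv2.INTER_CUBIC)
cv2.imwrite("pics/side0c.png",a); cv2.imwrite("pics/top0c.png",b)
p,K,T=cam("top")
for n,u,v,z in[("shelf front",330,135,0),("tray BL",160,278,0),("tableedge",300,372,0),("post",343,277,110)]: print(n,onz(K,T,u,v,z).round(1))
E
```

```text
shelf front [703.8 -32.3   0. ]
tray BL [458.4 244.    0. ]
tableedge [309.8  14.3   0. ]
post [448.9 -49.3 110. ]
```

View pics/side0c.png

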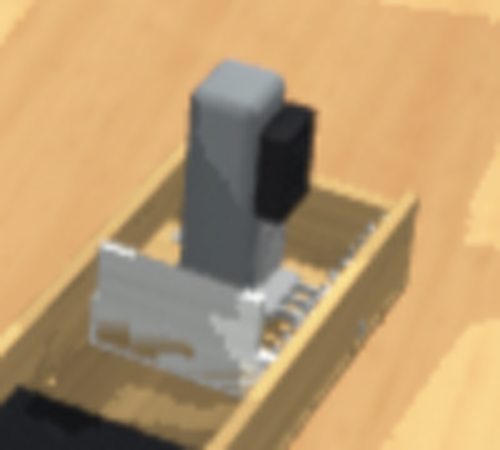

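View pics/top0c.png

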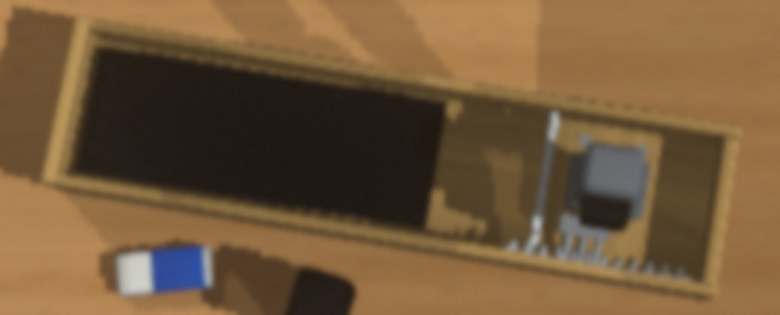

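The side crop has the post's top face centred at crop (240,84), or full (368,222), with the button on its right. In the top crop the post top is centred at (615,172), or full (345,272). The rim corners there are (83,20), (740,130), (712,296) and (45,182), and the plate is at crop x≈545.

```bash
python3 - <<'E'
from h import *
_,K1,T1=cam("side"); _,K2,T2=cam("top")
f=lambda x,y:(140+x/3,215+y/3)
P,e=tri(ray(K1,T1,368,221.8),ray(K2,T2,*f(615,172))); print("post top",P.round(1),e.round(1))
C=[onz(K2,T2,*f(*c),42) for c in[(83,20),(740,130),(712,296),(45,182)]]
for c in C: print("corner",c.round(1),proj(K1,T1,c).round(1))
for a,b in[((403,246),(712,296)),((250,352),(83,20)),((300,374),(45,182))]:
    print("tri",[x.round(1) for x in tri(ray(K1,T1,*a),ray(K2,T2,*f(*b)))])
d=(C[0]-C[1])+(C[3]-C[2]); d/=np.linalg.norm(d); print("dir",d, "yaw of y axis from +y",np.degrees(np.arctan2(-d[0],d[1])))
mid=sum(C)/4; x=np.array([d[1],-d[0],0]); print("post lateral off axis",(P-mid)@x, "along",(P-mid)@d, "len",np.linalg.norm(C[0]-C[1]),"w",np.linalg.norm(C[0]-C[3]))
for q,z in[((545,175),51),((440,165),29),((85,110),29)]: print((onz(K2,T2,*f(*q),z)-P)@d)
E
```

```text
post top [455.6 -52.3 109.2] 0.5
corner [543.4 225.5  42. ] [247.5 351. ]
corner [ 486.9 -120.8   42. ] [359.6 230.4]
corner [ 400.4 -105.2   42. ] [402.9 244.5]
corner [457.2 241.3  42. ] [301.1 377.5]
tri [array([ 400.3, -105.6,   38.6]), np.float64(0.6)]
tri [array([541.8, 225.2,  41.1]), np.float64(3.6)]
tri [array([457.8, 240.3,  46.9]), np.float64(2.5)]
dir [0.16139836 0.98688934 0.        ] yaw of y axis from +y -9.288071199178955
post lateral off axis 2.0347448334013944 along -113.63802349368554 len 350.8605163153788 w 87.64773575446226
33.88868714177181
89.69591177169269
280.7486728603867
```

Call:
drive_tool --pt "-4.8 -1.0 0 0 0 0.077 1" --pt "-4.7 -1.0 0 0 0 0.077 1" --pt "-4.6 -1.0 0 0 0 0.077 1" --pt "-4.5 -1.0 0 0 0 0.077 1" --pt "-4.5 -1.0 0 0 0 0.077 1" --pt "-4.4 -1.0 0 0 0 0.077 1" --pt "-4.3 -1.0 0 0 0 0.077 1" --pt "-4.2 -1.0 0 0 0 0.077 1" --pt "-4.1 -1.0 0 0 0 0.077 1" --pt "-4.0 -1.0 0 0 0 0.077 1" --pt "-4.0 -1.0 0 0 0 0.077 1" --pt "-3.9 -1.0 0 0 0 0.077 1" --newtons 30

```text
time_s: 1.45
eef_pos: [506.0, 185.7, 404.8]
tcp_rot: [180.0, 0.0, 107.3]
force: [0.9, -0.6, 0.4]
grip_width: 87.2
finger_force: 0.0
```

```bash
cat >> h.py <<'E'
from scipy.spatial.transform import Rotation as Ro
GRIP=np.array([455.6,-52.3,80.]); YAW=80.7
def togo(h=164.,yaw=YAW,g=GRIP):
    s=env.get_state(); R=Ro.from_euler("xyz",s["tcp_rot"],degrees=True)
    t=R.inv().apply(g+[0,0,h]-s["eef_pos"])/10
    w=(R.inv()*Ro.from_euler("xyz",[180,0,yaw],degrees=True)).as_rotvec()
    print("t",round(s["time_s"],2),"shift cm",t.round(2),"rot",w.round(3),"pos",np.round(s["eef_pos"],1),"rpy",np.round(s["tcp_rot"],1),"F",np.round(s["force"],1),"w",round(s["grip_width"],1),"q",np.round(s["qpos"],0))
E
python3 -c "from h import *; togo()"
```

```text
t 1.45 shift cm [-21.23 -11.88  16.07] rot [0.    0.    0.464] pos [506.  185.7 404.8] rpy [180.    0.  107.3] F [ 0.9 -0.6  0.4] w 87.2 q [-48.   6.  25. 101.  -3.  74.  -5.]
```

Call:
drive_tool --pt "-3.55 -1.95 1.5 0 0 0.077 1" --pt "-3.7 -1.6 1.5 0 0 0.077 1" --pt "-3.8 -1.25 1.5 0 0 0.077 1" --pt "-3.9 -0.9 1.5 0 0 0.077 1" --pt "-4.0 -0.6 1.5 0 0 0.077 1" --pt "-4.05 -0.3 1.5 0 0 0.077 1" --pt "0 0 0 0 0 0 1" --pt "0 0 0 0 0 0 1"

```text
time_s: 2.25
eef_pos: [465.2, -51.5, 314.7]
tcp_rot: [-180.0, -0.0, 80.9]
force: [-0.4, 0.3, 0.0]
grip_width: 87.2
finger_force: 0.0
```

```bash
python3 - <<'E'
from h import *
togo()
a,_,_=cam("side"); b,_,_=cam("top")
a=cv2.resize(a[120:310,270:450],None,fx=3,fy=3,interpolation=cv2.INTER_CUBIC); b=b[200:390,260:440]
b=cv2.resize(b,(400,570)); cv2.imwrite("pics/m1.png",np.hstack([a,b[:570,:260]])[:,:,::-1])
E
```

```text
t 2.25 shift cm [-0.23 -0.93  7.07] rot [-0.    -0.     0.004] pos [465.2 -51.5 314.7] rpy [-180.    -0.    80.9] F [-0.4  0.3  0. ] w 87.2 q [-35.   1.  37. 116.  -1.  63.  -7.]
```

View pics/m1.png

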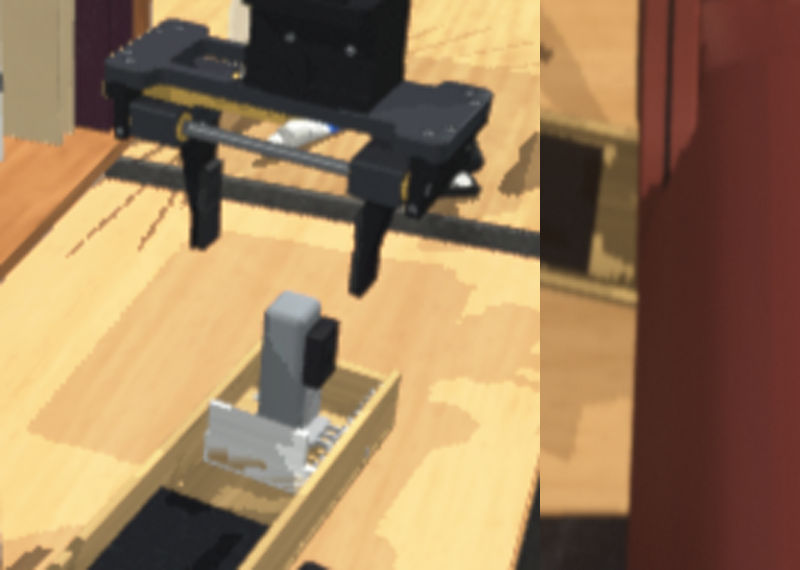

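The side crop shows the open fingers at (205,240) and (362,290), straddling the post at (290,300) with the button on the right. That is consistent with the measurement, so I'm shifting slightly and descending.

Call:
drive_tool --pt "-0.2 -1.0 0 0 0 0.004 1" --pt "0 0 1.8 0 0 0 1" --pt "0 0 1.8 0 0 0 1" --pt "0 0 1.8 0 0 0 1" --pt "0 0 1.5 0 0 0 1" --pt "0 0 0 0 0 0 1" --pt "0 0 0 0 0 0 1"

```text
time_s: 3.05
eef_pos: [455.1, -50.8, 246.2]
tcp_rot: [-180.0, 0.0, 80.8]
force: [1.0, 0.1, 0.1]
grip_width: 87.0
finger_force: 0.0
```

```bash
python3 - <<'E'
from h import *
togo()
a,_,_=cam("side")
a=cv2.resize(a[150:310,290:430],None,fx=3.7,fy=3.7,interpolation=cv2.INTER_CUBIC); cv2.imwrite("pics/m2.png",a[:,:,::-1])
E
```

```text
t 3.05 shift cm [-0.14  0.08  0.22] rot [-0.     0.     0.002] pos [455.1 -50.8 246.2] rpy [-180.     0.    80.8] F [1.  0.1 0.1] w 87.0 q [-34.   6.  37. 122.  -4.  54.  -4.]
```

View pics/m2.png

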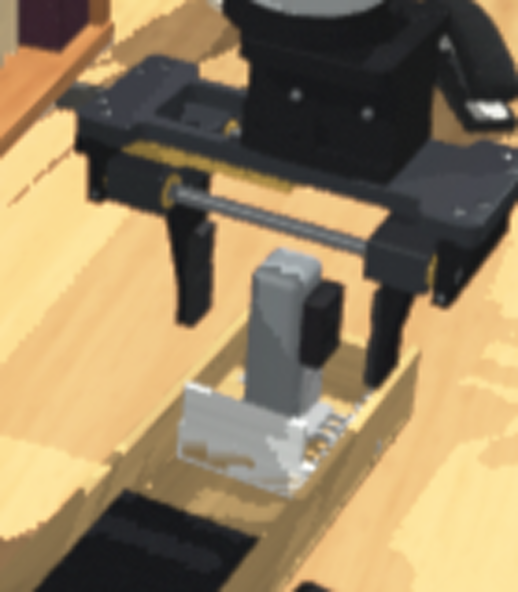

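The fingers at (190,320) and (377,380) stand on either side of the post (285,330) and its button. I'm closing now.

Call:
drive_tool --pt "0 0 0.1 0 0 0 0" --pt "0 0 0 0 0 0 0" --pt "0 0 0 0 0 0 0" --pt "0 0 0 0 0 0 0" --pt "0 0 0 0 0 0 0" --pt "0 0 0 0 0 0 0" --pt "0 0 0 0 0 0 0" --pt "0 0 0 0 0 0 0" --newtons 30

```text
time_s: 3.9
eef_pos: [454.3, -51.2, 244.4]
tcp_rot: [-179.8, 0.0, 80.8]
force: [11.0, -1.6, -3.9]
grip_width: 31.2
finger_force: 15.0
```

```bash
python3 -c "from h import *; togo()"
```

```text
t 3.9 shift cm [-0.09  0.15  0.04] rot [-0.003  0.     0.001] pos [454.3 -51.2 244.4] rpy [-179.8    0.    80.8] F [11.  -1.6 -3.9] w 31.2 q [-34.   6.  37. 122.  -4.  54.  -4.]
```

Call:
drive_tool --pt "0 0.15 0 0 0 0 0" --pt "0 0 0 0 0 0 0" --pt "0 0 0 0 0 0 0" --pt "0 0 0 0 0 0 0" --newtons 35

```text
time_s: 4.3
eef_pos: [455.4, -51.4, 244.4]
tcp_rot: [-179.7, 0.0, 80.8]
force: [-10.9, 1.8, 8.9]
grip_width: 29.4
finger_force: 35.0
```

```bash
python3 -c "from h import *; togo()"
```

```text
t 4.3 shift cm [-0.08  0.03  0.04] rot [-0.004  0.     0.001] pos [455.4 -51.4 244.4] rpy [-179.7    0.    80.8] F [-10.9   1.8   8.9] w 29.4 q [-34.   6.  37. 122.  -5.  54.  -4.]
```

Call:
drive_tool --pt "0 -0.05 0 0 0 0 0" --pt "0.3 0 0 0 0 0 0" --pt "0.5 0 0 0 0 0 0" --pt "0.5 0 0 0 0 0 0" --pt "0.5 0 0 0 0 0 0" --pt "0.5 0 0 0 0 0 0" --pt "0.4 0 0 0 0 0 0" --pt "0 0 0 0 0 0 0"

```text
time_s: 5.1
eef_pos: [459.7, -24.2, 244.4]
tcp_rot: [-179.8, 0.0, 80.8]
force: [-6.9, 1.9, 6.7]
grip_width: 29.4
finger_force: 35.0
```

```bash
python3 -c "from h import *; togo()"
```

```text
t 5.1 shift cm [-2.84  0.05  0.04] rot [-0.003  0.     0.002] pos [459.7 -24.2 244.4] rpy [-179.8    0.    80.8] F [-6.9  1.9  6.7] w 29.4 q [-36.   6.  36. 121.  -5.  54.  -7.]
```

Call:
drive_tool --pt "0.3 0 0 0 0 0 0" --pt "0.5 0 0 0 0 0 0" --pt "0.5 0 0 0 0 0 0" --pt "0.5 0 0 0 0 0 0" --pt "0.5 0 0 0 0 0 0" --pt "0.3 0 0 0 0 0 0" --pt "0 0 0 0 0 0 0" --pt "0 0 0 0 0 0 0"

```text
time_s: 5.9
eef_pos: [463.8, 1.3, 244.4]
tcp_rot: [-179.8, -0.0, 80.8]
force: [-7.4, 2.7, 5.3]
grip_width: 29.4
finger_force: 35.0
```

```bash
python3 - <<'E'
from h import *
togo()
a,_,_=cam("side")
a=cv2.resize(a[180:400,240:440],None,fx=2.7,fy=2.7,interpolation=cv2.INTER_CUBIC); cv2.imwrite("pics/m3.png",a[:,:,::-1])
E
```

```text
t 5.9 shift cm [-5.42  0.05  0.04] rot [-0.003 -0.     0.002] pos [463.8   1.3 244.4] rpy [-179.8   -0.    80.8] F [-7.4  2.7  5.3] w 29.4 q [-38.   7.  35. 121.  -5.  54. -10.]
```

View pics/m3.png

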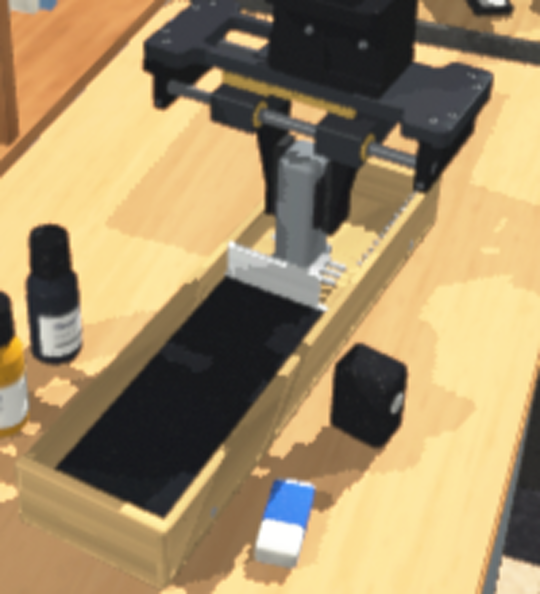

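The stop's plate at (275,275) is now at the tin's rear edge. The tin's front edge (60–165,470–515) still has a small gap to the end wall, so I'll creep on and watch the force.

Call:
drive_tool --pt "0.2 0 0 0 0 0 0" --pt "0.2 0 0 0 0 0 0" --pt "0.1 0 0 0 0 0 0" --pt "0 0 0 0 0 0 0"

```text
time_s: 6.35
eef_pos: [464.5, 5.8, 244.4]
tcp_rot: [-179.8, 0.0, 80.8]
force: [-8.2, 0.2, 7.7]
grip_width: 29.5
finger_force: 35.0
```

Call:
drive_tool --pt "0.1 0 0 0 0 0 0" --pt "0.1 0 0 0 0 0 0" --pt "0 0 0 0 0 0 0"

```text
time_s: 6.65
eef_pos: [464.8, 7.6, 244.4]
tcp_rot: [-179.8, 0.0, 80.8]
force: [-8.1, -0.3, 6.4]
grip_width: 29.4
finger_force: 35.0
```

Call:
drive_tool --pt "0.1 0 0 0 0 0 0" --pt "0 0 0 0 0 0 0"

```text
time_s: 6.85
eef_pos: [464.9, 7.9, 244.4]
tcp_rot: [-179.8, 0.1, 80.7]
force: [-9.3, -3.3, 8.3]
grip_width: 29.4
finger_force: 35.0
```

Call:
drive_tool --pt "0.1 0 0 0 0 0 0" --pt "0 0 0 0 0 0 0"

```text
time_s: 7.05
eef_pos: [465.0, 8.1, 244.4]
tcp_rot: [-179.8, 0.2, 80.7]
force: [-9.6, -7.4, 10.3]
grip_width: 29.3
finger_force: 35.0
```

Call:
drive_tool --pt "0.1 0 0 0 0 0 0" --pt "0 0 0 0 0 0 0"

```text
time_s: 7.25
eef_pos: [465.0, 8.3, 244.4]
tcp_rot: [-179.8, 0.2, 80.7]
force: [-10.5, -11.7, 11.7]
grip_width: 29.4
finger_force: 35.0
```

The force is rising with hardly any motion at about 60 mm of travel, as measured, so the tin is snug. Releasing in place, then lifting.

Call:
drive_tool --pt "0 0 0 0 0 0 1" --pt "0 0 0 0 0 0 1" --pt "0 0 0 0 0 0 1" --pt "0 0 0 0 0 0 1" --pt "0 0 0 0 0 0 1" --pt "0 0 0 0 0 0 1" --pt "0 0 0 0 0 0 1"

```text
time_s: 7.95
eef_pos: [466.5, 10.8, 244.9]
tcp_rot: [180.0, -0.0, 80.8]
force: [-0.0, -1.2, -0.3]
grip_width: 77.5
finger_force: 0.0
```

Call:
drive_tool --pt "0 0 -1 0 0 0 1" --pt "0 0 -2 0 0 0 1" --pt "0 0 -3 0 0 0 1" --pt "0 0 -3 0 0 0 1" --pt "0 0 -2 0 0 0 1" --pt "0 0 0 0 0 0 1"

```text
time_s: 8.55
eef_pos: [467.2, 10.5, 358.2]
tcp_rot: [179.7, -0.2, 80.8]
force: [0.5, 0.6, -0.2]
grip_width: 87.3
finger_force: 0.0
```

```bash
python3 - <<'E'
from h import *
togo()
a,_,_=cam("side")
a=cv2.resize(a[200:400,240:420],None,fx=2.9,fy=2.9,interpolation=cv2.INTER_CUBIC); cv2.imwrite("pics/m4.png",a[:,:,::-1])
E
```

```text
t 8.55 shift cm [-6.42 -0.19 11.41] rot [ 0.005 -0.003  0.001] pos [467.2  10.5 358.2] rpy [179.7  -0.2  80.8] F [ 0.5  0.6 -0.2] w 87.3 q [-41.  -2.  34. 114.   1.  68. -17.]
```

View pics/m4.png

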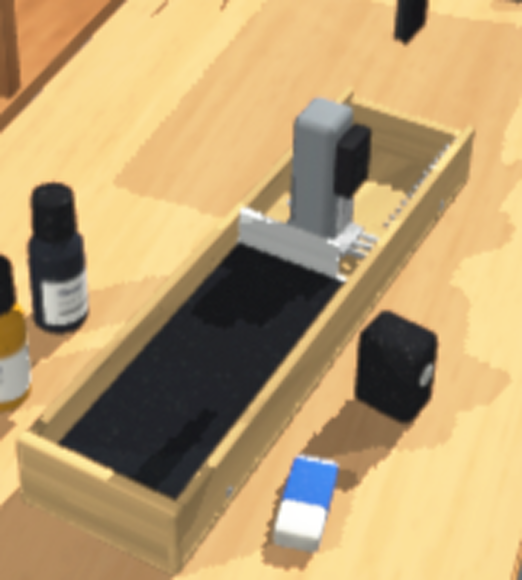

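The button at (352,160) is out again and the plate (290,245) is against the tin. One quick numeric check of the gap before handing in.

```bash
python3 - <<'E'
from h import *
_,K,T=cam("side"); d=np.array([.1614,.9869,0]); f=lambda x,y:(240+x/2.9,200+y/2.9)
p=onz(K,T,*f(326,115),110)
c=[onz(K,T,*f(*q),42) for q in((22,437),(180,512))]
t=[onz(K,T,*f(*q),29) for q in((62,445),(178,497),(245,248),(340,283))]
print("post moved",(p-GRIP)@d,"outer wall-post",[(x-p)@d for x in c],"tin corners-post",[((x-p)@d).round(1) for x in t])
E
```

```text
post moved 62.04139464171278 outer wall-post [np.float64(225.77757129133082), np.float64(226.0263576171602)] tin corners-post [np.float64(210.8), np.float64(209.6), np.float64(36.2), np.float64(35.6)]
```

```bash
python3 -c "from h import *; print(env.finish_job())"
```

```text
the job is handed in; nothing more can be done
None
```

The stop slid about 60 mm with the button held fully in, until the tin was snug against the end wall. I then let go so the button sprang back out, backed the arm clear and handed the job in at about 8.6 s; I did not push-test the lock, and the hand-in gave no verdict.

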